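# Fit the slicing-guide stop and hold it against the sprung fence for clamping

## Task

Take the yellow stop block from the grey parking rack, plug its foot fully home into the socket of the slicing guide's carriage, and then slide block and carriage along the rail until the block bears on the sprung fence pad. Keep it pressed there with a steady push of about 12 N (never more than 25 N) and finish like that, still gripping and pressing, so that the cook can tighten the carriage's clamp screw. Leave the red spare block, the bowl, the knife and the tin alone.

Things in the scene. Friction and masses are not known exactly. Their poses are not given: they have to be found in the camera images.
- stop: Yellow stop block, 102 mm tall, 0.18 kg; origin: centre of its foot's underside. Upwards: foot 30 (x) x 22 (y) x 26 mm, its lowest 4 mm narrowed to 25 x 17; body 60 (x) x 50 (y) x 40 mm, whose underside is the shoulder; grip tang 24 (x) x 40 (y) x 36 mm. A y face of the body bears on the pad. A half turn about z changes nothing. It starts in a rack well, foot down, shoulder on the rack's top.
- stop_grip (a point): Centre of the yellow block's grip tang, 84 mm above the underside of its foot, 58 mm above its shoulder; axes as the block's. The tang is 24 mm across x, the way to pinch it from above, and reaches 18 mm above and below this point; below it the wider body begins.
- stop_shoulder (a point): Centre of the yellow block's shoulder plane (underside of its body), 26 mm above the underside of the foot; axes as the block's.
- guide: The slicing guide, fixed to the table: a white plastic board 150 (x) x 300 (y) x 20 mm, origin at the centre of its underside. The rail runs along its y axis, x = 0. A steel fence plate 90 mm wide stands at y = 106 to 116 mm, up to 112 mm above the table. The push goes along the guide's +y.
- carriage (a joint): Travel in m of the aluminium carriage along the rail, 0 to 0.15, growing towards the fence (guide's +y); its centre lies at guide y = -0.09 + value. It drags with about 1.5 N. The plugged-in block meets the pad at about 0.115. Carriage 76 (x) x 64 (y) mm, top 61 mm above the table; the black clamp screw on its -x side is for the cook.
- socket (a point): Centre of the socket's mouth on the carriage's top, 61 mm above the table; moves with the carriage; axes as the guide's. Hole 32 (x) x 24 (y) mm, 30 mm deep, small chamfer: 1 mm of play each side for the yellow block's foot, which enters with block x along guide x. Fully home, the block's shoulder rests on the carriage's top.
- pad: Sprung fence pad, 76 mm wide, 42 mm high, black rubber face on a blue back, level with the plugged-in block's body. Origin: centre of its rubber face, which looks to guide -y, 84 mm above the table, at rest at guide y = +50 mm. It gives along guide +y on a spring of 0.8 N per mm without preload, up to 35 mm: 12 N is 15 mm pressed in. When let go it pushes the block back.
- rack: The grey parking rack, fixed: 200 (x) x 90 (y) x 34 mm, origin at the centre of its underside, with two loose wells (34 x 26 mm, 30 mm deep) at its x = -55 and +55 mm; one holds the yellow block, the other the red one, at random.
- spare_grip (a point): Centre of the grip tang of the red spare block, same shape as the yellow one, parked in the rack's other well. Leave it alone.
- bowl: Green bowl, 120 mm wide, 55 mm high; origin under its centre. Leave it alone.
- knife: Kitchen knife lying flat, black handle to its -y, blade to its +y, 235 mm long, 16 mm high; origin near where handle meets blade, at table level. Leave it alone.
- tin: Pale grey tin, 60 mm across, 80 mm high; origin under its centre. Leave it alone.
There are look-alikes about, which are no part of the job. Of the things that look like the stop, the smallest one is meant.

How it is judged:
On the way:
1. the yellow block is plugged fully home in the carriage's socket, not yet pressing on the pad (horizontal distance between stop_shoulder and socket below 0.004 m and z of stop_shoulder in the frame of socket below 0.003 m and angle between the z axis of stop_shoulder and the z axis of socket, either way round below 0.07 rad and contact force between stop and pad below 2 N), for 0.2 s.
At the end, for the whole second after the job is handed in: The yellow block is fully home in the socket (shoulder within 3 mm of the carriage's top, within 4 mm of centre, upright within 4 degrees), the robot's fingers are still on it, and it presses on the fence pad with 7 to 18 N throughout the last second (horizontal distance between stop_shoulder and socket below 0.004 m and z of stop_shoulder in the frame of socket below 0.003 m and angle between the z axis of stop_shoulder and the z axis of socket, either way round below 0.07 rad and contact force between stop and pad between 7 and 18 N and contact force between stop and the fingers above 2 N); the arm keeps its last pose, push and grip.
It fails at once if the block presses on the pad with more than 25 N (contact force between stop and pad above 25 N).
It fails at once if the red spare block, bowl, knife or tin is moved by more than 25 mm (distance of any of spare_grip, bowl, knife, tin from where it was at the start of the episode above 0.025 m).
It also fails if it takes over 53 s, if anything falls off the work surface, if the arm or the gripper's body presses on something with over 40 N, if the wrist force passes 120 N, or if a joint passes its speed limit or range.

## Robot

A 6-joint arm with a two-finger parallel gripper is mounted at the origin on the work surface. World frame = base frame: x ahead of the robot, y to its left, z up, the work surface at z = 0. Lengths are in m, angles in rad, forces in N, time in s.
With the tool pointing down it reaches from about 0.35 to 0.975 m from the base axis. Payload 4.9 kg.
Tool frame: the origin (TCP) lies midway between the tips of the shut fingers; the grasp point (between the pads) lies 19 mm behind it (manip.pinch_z is the distance from the TCP to the grasp point, in m); z points along the fingers, y is the direction in which the jaws open and shut (so a half turn about z gives the same grasp; the last joint's range is limited). The gripper opens to 85 mm and grips with 20 to 120 N. Pads are 22 mm wide; open, the fingers measure 114 mm over their backs; the gripper's body (76 mm by 85 mm) begins 54 mm behind the grasp point. The pads swing forward as they close: fully open they stand 13 mm farther back than shut.
Start: joints at [-1.352, 0.053, 1.613, -0, 1.476, -0.119], TCP at [0.207, -0.59, 0.231] pointing down, gripper open.
Joint ranges: [-3.01, 3.01], [-1.01, 2.22], [0.06, 2.58], [-1.02, 4.17], [0.09, 2.62], [-3.14, 3.14]. Speed limits (rad/s): [2.57, 2.57, 3.14, 3.14, 3.14, 3.14].

## Interface

Orientations are given as a unit quaternion [w, x, y, z].
In Python, from plant import manip gives the robot as it stands.
- The arm moves only by the tool drive_tool, never from a script. Its argument "commands" is text: rows parted by semicolons, each of 5 numbers parted by spaces: the finger opening in mm, from 0 to 85.4, then the shift along the tool's x, y, z in units of 30 mm (1.0 is 30 mm), then the turn about the tool's z in degrees. A call has exactly 8 rows; each row shifts and turns the commanded pose from where the row before left it, along the tool's axes as they then stand; what a row does not reach is not made up. A row lasts 1/8 s, in which the tool goes at most 62.5 mm and 10.7 degrees, less where a joint would pass 70% of its speed; a pose out of reach is approached as far as the arm can. A call is refused whole if a number of a shift passes 1 or a number of a turn 10.7, either way. A call with a gripper value outside its range is refused whole. The fingers move at their own pace and stop on an object; the grip force is fixed at half the most. Time passes only in rows, so rows that do not move let the fingers close, or fill a call up. It gives the time, the measured TCP pose, the force and the opening at its end, in the units of the state.
- manip.state(): the state, without advancing time (a new reading comes with each control period).
- manip.grab_frame(name): name is "scene" or "top"; returns the picture (384x512x3 uint8, red, green, blue); there is no depth.
- manip.camera_params(name): a dict with "fx", "fy", "cx", "cy" (pixels), "distortion" ([k1, k2, p1, p2, k3] as OpenCV has them; the pictures are not rectified), "xyz" and "orientation" of the camera in the world. Camera axes: x right, y down, z forward; pixel columns grow to the right and rows downward; lengths in m; the calibration is good to about 2 mm. A picture is of the moment at which its call begins. camera_params takes no time and is no camera call.
- manip.job_done(): hands the job in, once; it reports no verdict.
The state is a dict: "time": time; "joint_pos": joint angles; "joint_vel": joint speeds; "joint_efforts": joint torques, N m; "tool_pos": TCP position; "tool_rot": TCP orientation; "contact_force": force on the tool from outside, world axes, zero at the start; "ft_torque": the same for the moment, N m; "gripper_width": opening from 0.0 (shut) to 1.0 (fully open).
Only numpy, scipy, OpenCV 4.12 (cv2) and the standard library are available. Lean on these libraries where they do the work, as an engineer would, in place of code of your own. Each camera call takes 0.05 s, during which the arm holds its last target. There are 200 camera calls.

## Working session

There is one attempt and no reset: what is moved stays moved. The work goes in short steps, Python scripts to look and compute and a tool call to move; the robot and the scene stay as the last step left them, time stands still between calls to the robot, and variables do not carry over. Pictures are saved under pics/ and viewed, about 8 in all and at most 12, crops included, and the job is handed in when it is done.

Besides the shell and the picture viewer there is one more tool, called after "Emit:" as name(argument=value, ...), one argument or row to a line, values as JSON. drive_tool: Moves the arm, as the interface text tells. Its arguments: {"type":"object","properties":{"commands":{"type":"string"}},"required":["commands"]}

```bash
mkdir -p pics; python3 - <<'E'
from plant import manip
import cv2
for n in("scene","top"):
    f=manip.grab_frame(n); cv2.imwrite(f"pics/{n}0.png",cv2.cvtColor(f,cv2.COLOR_RGB2BGR)); print(n,manip.camera_params(n))
print(manip.state())
E
```

```text
scene {'fx': 441.65440493272126, 'fy': 441.65440493272126, 'cx': 258.238098860588, 'cy': 196.81058982073617, 'distortion': array([-0.12255362,  0.        ,  0.        ,  0.        ,  0.        ]), 'xyz': array([1.04503163, 0.0749829 , 1.03088033]), 'orientation': array([-0.18091706,  0.64916087,  0.71158887, -0.19874724])}
top {'fx': 423.14327404970277, 'fy': 423.14327404970277, 'cx': 250.8339514007085, 'cy': 190.8920772761076, 'distortion': array([-0.05861616,  0.        ,  0.        ,  0.        ,  0.        ]), 'xyz': array([0.33136609, 0.04498236, 1.17625931]), 'orientation': array([-0.04186921,  0.70906029, -0.70187234,  0.05343865])}
{'time': 0.1, 'joint_pos': array([-1.35196756e+00,  5.32955502e-02,  1.61417978e+00,  5.71010338e-06,
        1.47600005e+00, -1.19017031e-01]), 'joint_vel': array([-0.00090768, -0.00129692, -0.00351564,  0.00093112, -0.00052405,
       -0.00059024]), 'joint_efforts': array([-1.06982105e-03, -3.94898772e+01, -3.71366394e+01, -2.57369038e-04,
        3.84859362e-03,  2.09302634e-06]), 'tool_pos': array([ 0.20702619, -0.58910863,  0.23016925]), 'tool_rot': array([-9.40331922e-04,  9.85766031e-01,  1.68120334e-01, -4.41215603e-05]), 'contact_force': array([-0.28839436,  0.96571017, -0.24837327]), 'ft_torque': array([0.00323462, 0.01045166, 0.02658718]), 'gripper_width': 1.0033462236511335}
```

View pics/top0.png

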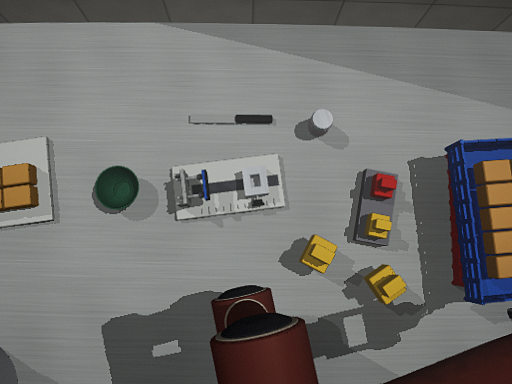

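View pics/scene0.png

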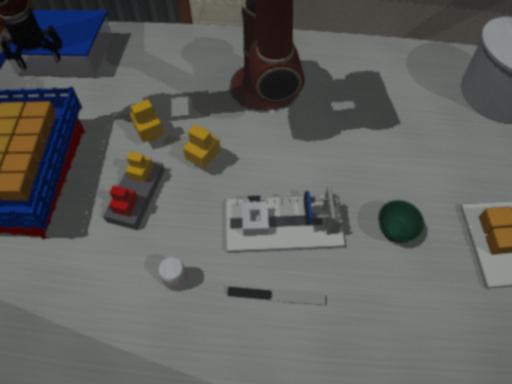

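```bash
cat > h.py <<'E'
import numpy as np,cv2
from plant import manip
from scipy.spatial.transform import Rotation as R
def rot(q): return R.from_quat(np.r_[q[1:],q[0]])
def cam(n):
    c=manip.camera_params(n); K=np.array([[c['fx'],0,c['cx']],[0,c['fy'],c['cy']],[0,0,1]])
    return K,np.array(c['distortion']),np.array(c['xyz']),rot(c['orientation']).as_matrix()
def rays(n,px):
    K,d,o,M=cam(n); p=cv2.undistortPoints(np.float64(px).reshape(-1,1,2),K,d)[:,0]
    return o,np.c_[p,np.ones(len(p))]@M.T
def plane(n,px,z):
    o,r=rays(n,px); return o+r*((z-o[2])/r[:,2])[:,None]
def proj(n,P):
    K,d,o,M=cam(n); return cv2.projectPoints(np.float64(P).reshape(-1,1,3),cv2.Rodrigues(M.T)[0],-M.T@o,K,d)[0][:,0]
def crop(n,img,x,y,w,h,s):
    return cv2.resize(img[y:y+h,x:x+w],None,fx=s,fy=s,interpolation=cv2.INTER_CUBIC)
E
python3 - <<'E'
from h import *
t=cv2.imread('pics/top0.png');s=cv2.imread('pics/scene0.png')
a=crop('t',t,345,160,60,90,6);b=crop('s',s,100,140,70,90,6)
cv2.imwrite('pics/rack.png',np.hstack([a,b[:540,:420]]))
a=crop('t',t,165,145,130,80,6);cv2.imwrite('pics/guide.png',a)
E
```

```text
(no output)
```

View pics/rack.png

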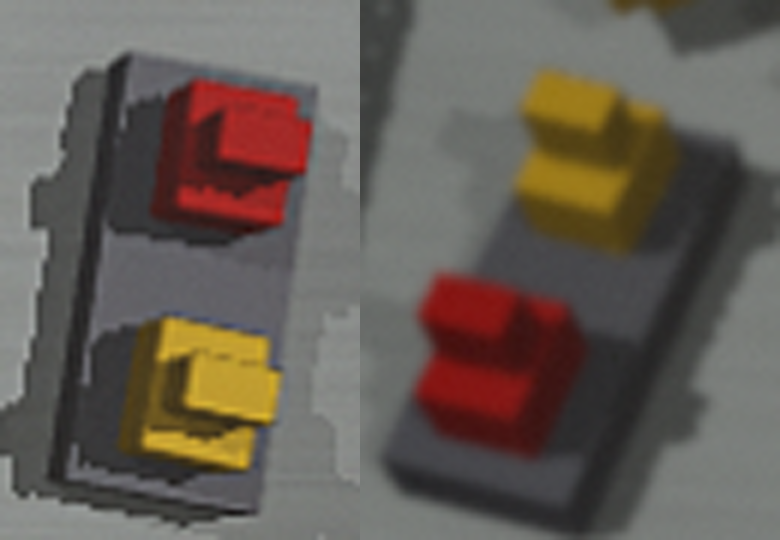

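View pics/guide.png

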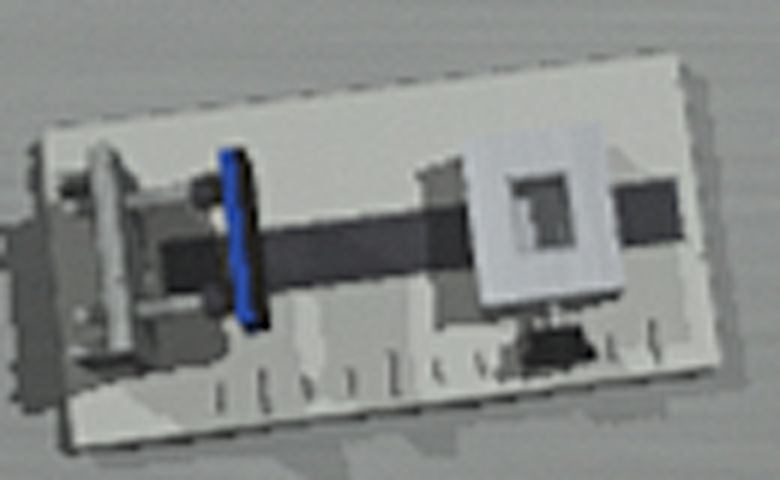

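```bash
python3 - <<'E'
from h import *
def im(c,x,y): return (np.array(c)+.5)/6-.5+np.array([x,y])
def rep(n,P):
    e=(P[1]-P[0]+P[2]-P[3])/2; f=(P[3]-P[0]+P[2]-P[1])/2
    print(n,P.mean(0).round(4),'L',np.linalg.norm(e).round(4),np.linalg.norm(f).round(4),'deg',np.degrees(np.arctan2(e[1],e[0])).round(1),np.degrees(np.arctan2(f[1],f[0])).round(1))
rep('tang top',plane('top',im([(188,347),(283,368),(272,425),(180,408)],345,160),.110))
rep('tang scene',plane('scene',im([(180,70),(262,98),(243,135),(163,115)],100,140),.110))
rep('rack',plane('top',im([(128,52),(318,88),(258,514),(65,480)],345,160),.034))
rep('carr',plane('top',im([(462,138),(603,125),(622,290),(483,308)],165,145),.061))
rep('hole',plane('top',im([(507,178),(567,174),(576,246),(516,250)],165,145),.061))
rep('board',plane('top',im([(40,130),(678,55),(718,372),(70,450)],165,145),.020))
for n in('top','scene'):
    f=manip.grab_frame(n);h=cv2.cvtColor(f,cv2.COLOR_RGB2HSV)
    m=cv2.inRange(h,(20,120,60),(35,255,255))
    for c in cv2.findContours(m,0,1)[0]:
        if 150<cv2.contourArea(c): print(n,cv2.boundingRect(c),cv2.contourArea(c),plane(n,[np.mean(c[:,0],0)],.05).round(3))
s=manip.state();print(rot(s['tool_rot']).as_matrix().round(3))
E
```

```text
tang top [ 0.3947 -0.3092  0.11  ] L 0.0409 0.0255 deg -101.0 169.0
tang scene [ 0.3986 -0.3081  0.11  ] L 0.0402 0.0225 deg 76.0 -6.6
rack [ 0.4475 -0.3185  0.034 ] L 0.0897 0.1992 deg -99.8 170.1
carr [0.5112 0.0165 0.061 ] L 0.0627 0.076 deg -82.9 -172.8
hole [0.5126 0.017  0.061 ] L 0.0268 0.0327 deg -85.5 -172.5
board [0.5005 0.0914 0.02  ] L 0.2979 0.1492 deg -82.5 -172.9
top (364, 265, 42, 40) 963.5 [[ 0.241 -0.331  0.05 ]]
top (299, 235, 38, 38) 841.5 [[ 0.319 -0.153  0.05 ]]
top (365, 213, 27, 26) 488.5 [[ 0.394 -0.315  0.05 ]]
scene (126, 152, 27, 30) 540.0 [[ 0.387 -0.317  0.05 ]]
scene (184, 125, 36, 43) 954.0 [[ 0.302 -0.156  0.05 ]]
scene (0, 103, 24, 62) 705.5 [[ 0.286 -0.758  0.05 ]]
scene (130, 99, 33, 42) 846.5 [[ 0.224 -0.333  0.05 ]]
[[ 0.943  0.331 -0.   ]
 [ 0.331 -0.943  0.001]
 [ 0.    -0.001 -1.   ]]
```

Emit:
drive_tool(
  commands="60 0 0 0 -10; 60 0 0 0 -10; 60 0 0 0 -10; 60 0 0 0 -10; 60 0 0 0 -10; 60 0 0 0 -10.5; 60 0 0 0 0; 60 0 0 0 0",
)

```text
time: 1.2
tool_pos: [0.2071, -0.5896, 0.2311]
tool_rot: [-0.0, 0.768, 0.641, 0.0]
contact_force: [0.6, 0.6, 0.4]
gripper_width: 0.703
```

```bash
cat >> h.py <<'E'
def to(P):
    s=manip.state(); M=rot(s['tool_rot']).as_matrix(); d=M.T@(np.array(P)-s['tool_pos'])/.03
    print('t',s['time'],'pos',s['tool_pos'].round(4),'yaw_y',np.degrees(np.arctan2(M[1,1],M[0,1])).round(2),'tilt',M[2].round(4),'F',s['contact_force'].round(2),'T',s['ft_torque'].round(2),'w',round(s['gripper_width'],3),'j',s['joint_pos'].round(2),'UNITS',d.round(3))
E
python3 -c "
from h import *
to((.395,-.309,.16))"
```

```text
t 1.2 pos [ 0.2071 -0.5896  0.2311] yaw_y -10.29 tilt [ 4.e-04 -1.e-04 -1.e+00] F [0.57 0.59 0.4 ] T [ 0.05 -0.04  0.02] w 0.703 j [-1.35  0.05  1.61  0.    1.48 -1.17] UNITS [10.319  4.491  2.373]
```

Emit:
drive_tool(
  commands="60 0.9 0.4 0 0; 60 1 0.5 0 0; 60 1 0.5 0 0; 60 1 0.5 0 0; 60 1 0.5 0 0; 60 1 0.5 0 0; 60 1 0.5 0 0; 60 1 0.5 0 0",
)

```text
time: 2.2
tool_pos: [0.3646, -0.3761, 0.2314]
tool_rot: [0.0, 0.768, 0.641, 0.0]
contact_force: [-0.4, -0.7, -0.0]
gripper_width: 0.7
```

Emit:
drive_tool(
  commands="60 1 0.4 0 0; 60 1 0.2 0 0; 60 0.42 0 0.4 0; 60 0 0 0.7 0; 60 0 0 0.7 0; 60 0 0 0.4 0; 60 0 0 0 0; 60 0 0 0 0",
)

```text
time: 3.2
tool_pos: [0.3948, -0.3092, 0.1661]
tool_rot: [0.001, 0.767, 0.642, 0.0]
contact_force: [-0.9, -0.5, -0.5]
gripper_width: 0.701
```

```bash
python3 - <<'E'
from h import *
to((.395,-.309,.079))
t=cv2.cvtColor(manip.grab_frame('top'),4);s=cv2.cvtColor(manip.grab_frame('scene'),4)
cv2.imwrite('pics/pre.png',np.hstack([crop('t',t,320,150,100,120,4),crop('s',s,90,110,100,120,4)]))
E
```

```text
t 3.2 pos [ 0.3948 -0.3092  0.1661] yaw_y -10.18 tilt [-8.e-04  1.e-03 -1.e+00] F [-0.88 -0.47 -0.52] T [-0.01  0.04 -0.01] w 0.701 j [-0.81 -0.2   1.96 -0.    1.38 -0.64] UNITS [0.011 0.003 2.902]
```

View pics/pre.png

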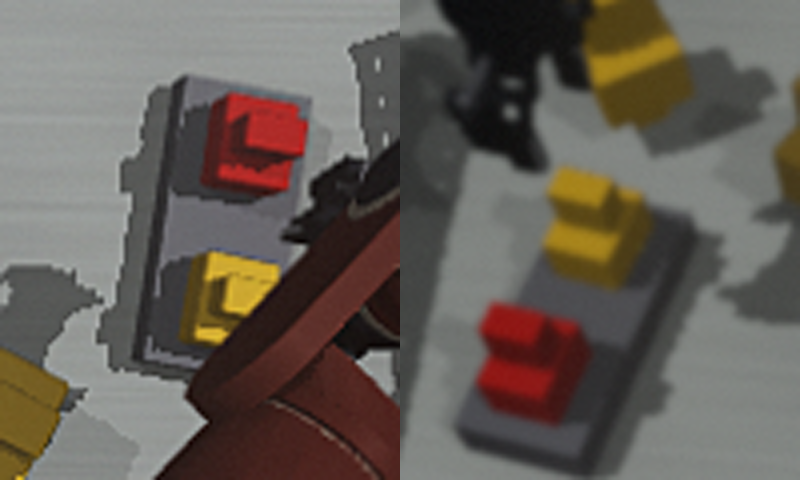

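Emit:
drive_tool(
  commands="60 0 0 0.6 0; 60 0 0 0.6 0; 60 0 0 0.5 0; 60 0 0 0.4 0; 60 0 0 0.3 0; 60 0 0 0.3 0; 60 0 0 0.1 0; 60 0 0 0 0",
)

```text
time: 4.3
tool_pos: [0.3946, -0.3087, 0.0813]
tool_rot: [0.0, 0.767, 0.642, 0.0]
contact_force: [-0.1, 0.2, 0.9]
gripper_width: 0.704
```

```bash
python3 -c "
from h import *
to((.395,-.309,.079))
s=cv2.cvtColor(manip.grab_frame('scene'),4)
cv2.imwrite('pics/pre2.png',crop('s',s,90,110,100,100,6))"
```

```text
t 4.3 pos [ 0.3946 -0.3087  0.0813] yaw_y -10.14 tilt [-0.e+00  1.e-04 -1.e+00] F [-0.14  0.21  0.95] T [ 0.03  0.08 -0.02] w 0.704 j [-0.81 -0.1   2.03  0.    1.22 -0.64] UNITS [-0.006  0.014  0.078]
```

View pics/pre2.png

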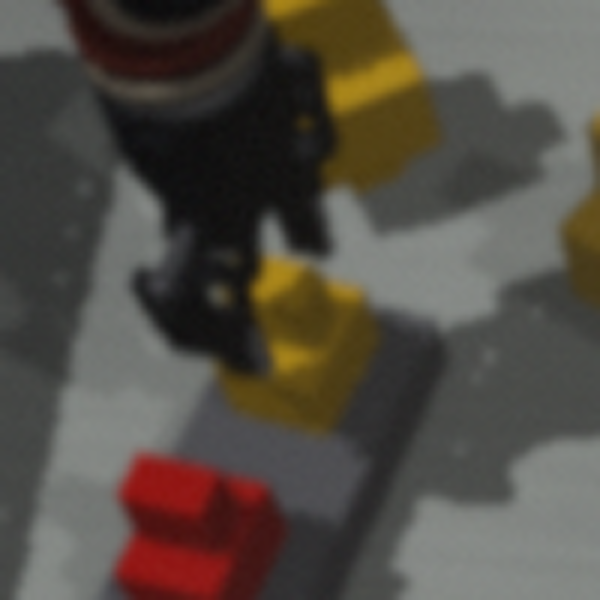

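```bash
python3 - <<'E'
from h import *
s=manip.state();M=rot(s['tool_rot']).as_matrix();p=s['tool_pos']
P=[p+M@np.array([a,b,-.006]) for b in(.030,-.030) for a in(-.011,0,.011)]
print((proj('scene',P)-[90,110]+.5)*6)
c=np.array([.395,-.309,.110]);
for cc in (c,):
  print((proj('scene',[cc+M@np.array([a,b,0]) for a,b in((-.02,-.012),(.02,-.012),(.02,.012),(-.02,.012))])-[90,110]+.5)*6)
E
```

```text
[[234.40922775 356.14764925]
 [257.12216335 361.53183533]
 [279.94184454 366.94096582]
 [289.22081458 250.11648575]
 [311.49375961 255.16703464]
 [333.86641126 260.24243628]]
[[242.24933999 247.3154847 ]
 [325.09673655 266.15287213]
 [303.18055845 309.32534275]
 [219.6686909  289.98937693]]
```

Emit:
drive_tool(
  commands="60 0 0 0.05 0; 10 0 0 0 0; 10 0 0 0 0; 10 0 0 0 0; 10 0 0 0 0; 10 0 0 0 0; 10 0 0 0 0; 10 0 0 0 0",
)

```text
time: 5.35
tool_pos: [0.3947, -0.3089, 0.0801]
tool_rot: [0.0, 0.767, 0.642, -0.0]
contact_force: [-0.4, -0.5, 4.0]
gripper_width: 0.272
```

```bash
python3 -c "
from h import *
to((.395,-.309,.185))"
```

```text
t 5.35 pos [ 0.3947 -0.3089  0.0801] yaw_y -10.14 tilt [-5.e-04  5.e-04 -1.e+00] F [-0.39 -0.51  4.05] T [-0.09  0.01 -0.02] w 0.272 j [-0.81 -0.1   2.03 -0.    1.21 -0.64] UNITS [-2.000e-03  1.100e-02 -3.495e+00]
```

Emit:
drive_tool(
  commands="10 0 0 -0.2 0; 10 0 0 -0.4 0; 10 0 0 -0.6 0; 10 0 0 -0.7 0; 10 0 0 -0.7 0; 10 0 0 -0.6 0; 10 0 0 -0.3 0; 10 0 0 0 0",
)

```text
time: 6.35
tool_pos: [0.3948, -0.309, 0.1856]
tool_rot: [0.001, 0.767, 0.642, 0.0]
contact_force: [-0.0, 0.3, -1.9]
gripper_width: 0.267
```

Emit:
drive_tool(
  commands="10 0 0 0 -8.7; 10 0 0 0 -8.7; 10 0 0 0 0; 10 0 0 0 0; 10 0 0 0 0; 10 0 0 0 0; 10 0 0 0 0; 10 0 0 0 0",
)

```text
time: 7.35
tool_pos: [0.3946, -0.3087, 0.1849]
tool_rot: [0.0, 0.661, 0.75, -0.0]
contact_force: [0.4, 0.0, -2.4]
gripper_width: 0.271
```

```bash
python3 -c "
from h import *
to((.511,.0165,.185))"
```

```text
t 7.35 pos [ 0.3946 -0.3087  0.1849] yaw_y 7.24 tilt [-1.e-04  1.e-04 -1.e+00] F [ 0.37  0.02 -2.43] T [ 0.02 -0.01  0.01] w 0.271 j [-0.81 -0.22  1.95 -0.    1.41 -0.94] UNITS [ 1.0265e+01  5.2170e+00 -5.0000e-03]
```

Emit:
drive_tool(
  commands="10 0.5 0.25 0 0; 10 0.9 0.45 0 0; 10 0.9 0.46 0 0; 10 0.9 0.46 0 0; 10 0.9 0.46 0 0; 10 0.9 0.46 0 0; 10 0.9 0.46 0 0; 10 0.9 0.46 0 0",
)

```text
time: 8.35
tool_pos: [0.4719, -0.0912, 0.1849]
tool_rot: [-0.0, 0.661, 0.751, 0.0]
contact_force: [-0.0, -0.1, -2.3]
gripper_width: 0.27
```

Emit:
drive_tool(
  commands="10 0.9 0.46 0 0; 10 0.9 0.46 0 0; 10 0.8 0.4 0 0; 10 0.5 0.25 0 0; 10 0.25 0.2 0 0; 10 0 0 0.3 0; 10 0 0 0.3 0; 10 0 0 0 0",
)

```text
time: 9.35
tool_pos: [0.5106, 0.0127, 0.165]
tool_rot: [-0.001, 0.661, 0.75, -0.001]
contact_force: [-0.2, -0.6, -1.3]
gripper_width: 0.273
```

```bash
python3 - <<'E'
from h import *
to((.511,.0165,.153))
t=cv2.cvtColor(manip.grab_frame('top'),4);s=cv2.cvtColor(manip.grab_frame('scene'),4)
cv2.imwrite('pics/t_in.png',t);cv2.imwrite('pics/s_in.png',s)
cv2.imwrite('pics/in.png',np.hstack([crop('t',t,215,130,66,90,6),crop('s',s,222,140,66,90,6)]))
E
```

```text
t 9.35 pos [0.5106 0.0127 0.165 ] yaw_y 7.2 tilt [ 6.0e-04 -3.1e-03 -1.0e+00] F [-0.16 -0.56 -1.29] T [-0.02  0.06  0.02] w 0.273 j [-0.12 -0.17  1.94 -0.    1.38 -0.25] UNITS [0.123 0.03  0.402]
```

View pics/in.png

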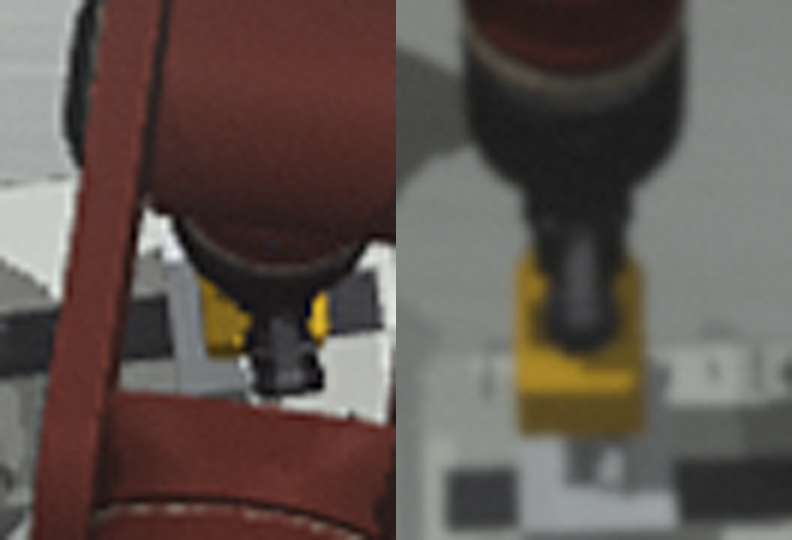

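```bash
python3 - <<'E'
from h import *
rep=lambda n,P:print(n,P.mean(0).round(4),[np.linalg.norm(P[i]-P[i-1]).round(4) for i in(0,1)],[np.degrees(np.arctan2(*(P[i]-P[i-1])[1::-1])).round(1) for i in(0,1)])
V=[]
for n,(x,y,w,h) in(('top',(235,155,40,50)),('scene',(238,192,40,48))):
    im=cv2.imread(f'pics/{n}0.png')[y:y+h,x:x+w]; im=cv2.resize(im,None,fx=8,fy=8,interpolation=cv2.INTER_CUBIC).astype(int)
    m=((im[...,0]-im[...,2]>2)&(im[...,2]>135)).astype(np.uint8)*255
    m=cv2.morphologyEx(m,cv2.MORPH_OPEN,np.ones((9,9)))
    cs,hi=cv2.findContours(m,cv2.RETR_CCOMP,cv2.CHAIN_APPROX_NONE)
    b=max(range(len(cs)),key=lambda i:cv2.contourArea(cs[i]))
    for i in [b]+[i for i in range(len(cs)) if hi[0][i][3]==b and cv2.contourArea(cs[i])>500]:
        q=cv2.boxPoints(cv2.minAreaRect(cs[i])); rep(n+('' if i==b else ' hole'),plane(n,(q+.5)/8-.5+[x,y],.061))
    o=im.clip(0,255).astype(np.uint8); cv2.drawContours(o,cs,-1,(0,0,255),1)
    V.append(o[:384,:320])
cv2.imwrite('pics/carr.png',np.hstack(V))
E
```

```text
top [0.5126 0.017  0.061 ] [np.float64(0.0763), np.float64(0.0651)] [np.float64(8.1), np.float64(-81.7)]
top hole [0.5124 0.0167 0.061 ] [np.float64(0.0356), np.float64(0.0272)] [np.float64(8.1), np.float64(-81.5)]
scene [0.5125 0.0158 0.061 ] [np.float64(0.0718), np.float64(0.0644)] [np.float64(-172.9), np.float64(96.2)]
scene hole [0.5132 0.0158 0.061 ] [np.float64(0.0426), np.float64(0.0327)] [np.float64(-171.7), np.float64(98.4)]
```

View pics/carr.png

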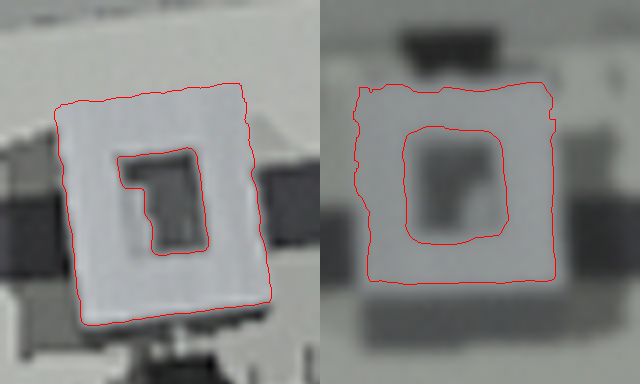

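```bash
python3 - <<'E'
from h import *
q=(np.array([(122,433),(245,433)])+.5)/6-.5+[222,140]
P=plane('scene',q,.119);s=manip.state();M=rot(s['tool_rot']).as_matrix()
print(P, (P-s['tool_pos'])@M)
q=(np.array([(121,393),(246,388)])+.5)/6-.5+[222,140]
print((plane('scene',q,.159)-s['tool_pos'])@M)
# held body y-extent rel. to socket axes
E
```

```text
[[ 0.54023019 -0.01080098  0.119     ]
 [ 0.53579118  0.03749022  0.119     ]] [[-0.0269323   0.02560312  0.0473912 ]
 [ 0.02153443  0.02725243  0.04739502]]
[[-0.02609109  0.03057201  0.00738791]
 [ 0.0215096   0.02999362  0.00739315]]
```

```bash
python3 -c "
from h import *
to((.5126,.0187,.1345))"
```

```text
t 9.45 pos [0.5115 0.0127 0.1664] yaw_y 7.2 tilt [ 1.e-04 -7.e-04 -1.e+00] F [ 0.16 -0.17 -1.9 ] T [0.   0.02 0.05] w 0.272 j [-0.12 -0.17  1.94 -0.    1.38 -0.25] UNITS [0.193 0.063 1.064]
```

Emit:
drive_tool(
  commands="10 0.19 0.06 0 0; 10 0 0 0.3 0; 10 0 0 0.3 0; 10 0 0 0.3 0; 10 0 0 0.15 0; 10 0 0 0.1 0; 10 0 0 0.05 0; 10 0 0 0 0",
)

```text
time: 10.45
tool_pos: [0.5129, 0.0191, 0.1309]
tool_rot: [0.0, 0.661, 0.75, 0.0]
contact_force: [-0.1, -0.5, -2.9]
gripper_width: 0.268
```

```bash
python3 -c "
from h import *
to((.5126,.0187,.128))
s=cv2.cvtColor(manip.grab_frame('scene'),4)
cv2.imwrite('pics/in2.png',crop('s',s,222,160,70,80,7))"
```

```text
t 10.45 pos [0.5129 0.0191 0.1309] yaw_y 7.26 tilt [-1.e-04  2.e-04 -1.e+00] F [-0.12 -0.46 -2.94] T [-0.03 -0.04 -0.02] w 0.268 j [-0.11 -0.13  1.97 -0.    1.31 -0.23] UNITS [-0.01  -0.012  0.098]
```

View pics/in2.png

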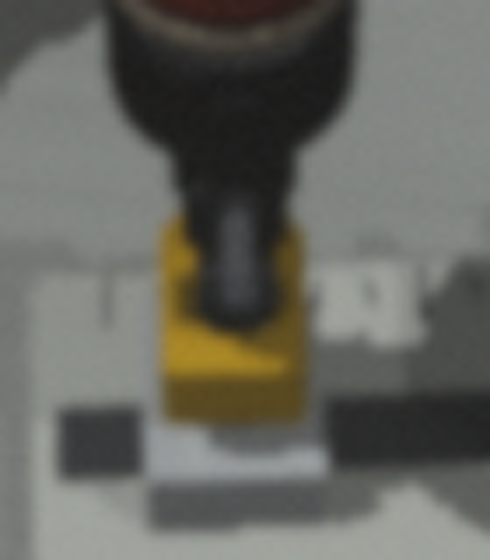

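Emit:
drive_tool(
  commands="10 0 0 0.07 0; 10 0 0 0 0; 10 0 0 0.07 0; 10 0 0 0 0; 10 0 0 0.07 0; 10 0 0 0 0; 10 0 0 0 0; 10 0 0 0 0",
)

```text
time: 11.5
tool_pos: [0.5128, 0.019, 0.1244]
tool_rot: [0.0, 0.661, 0.75, -0.0]
contact_force: [1.3, -1.6, -2.6]
gripper_width: 0.272
```

```bash
python3 -c "
from h import *
to((.5126,.0187,.107))"
```

```text
t 11.5 pos [0.5128 0.019  0.1244] yaw_y 7.25 tilt [-2.e-04 -1.e-04 -1.e+00] F [ 1.31 -1.56 -2.58] T [-0.32 -0.17 -0.01] w 0.272 j [-0.11 -0.13  1.97 -0.    1.3  -0.23] UNITS [-0.009 -0.007  0.579]
```

Emit:
drive_tool(
  commands="10 0 0 0.1 0; 10 0 0 0.1 0; 10 0 0 0.1 0; 10 0 0 0.1 0; 10 0 0 0.1 0; 10 0 0 0 0; 10 0 0 0 0; 10 0 0 0 0",
)

```text
time: 12.5
tool_pos: [0.5125, 0.0191, 0.1092]
tool_rot: [-0.0, 0.661, 0.75, -0.0]
contact_force: [0.0, -2.1, -2.6]
gripper_width: 0.271
```

```bash
python3 -c "
from h import *
to((.5126,.0187,.107))"
```

```text
t 12.5 pos [0.5125 0.0191 0.1092] yaw_y 7.26 tilt [ 2.e-04 -7.e-04 -1.e+00] F [ 0.03 -2.13 -2.6 ] T [-0.36 -0.07  0.05] w 0.271 j [-0.11 -0.11  1.98 -0.    1.27 -0.23] UNITS [-0.014  0.001  0.075]
```

Emit:
drive_tool(
  commands="10 0 0 0.03 0; 10 0 0 0 0; 10 0 0 0.03 0; 10 0 0 0 0; 10 0 0 0.03 0; 10 0 0 0 0; 10 0 0 0 0; 10 0 0 0 0",
)

```text
time: 13.5
tool_pos: [0.5131, 0.0191, 0.1072]
tool_rot: [0.0, 0.661, 0.75, 0.0]
contact_force: [-0.1, -0.8, 1.6]
gripper_width: 0.27
```

```bash
python3 -c "
from h import *
to((.5126,.0187,.107))"
```

```text
t 13.5 pos [0.5131 0.0191 0.1072] yaw_y 7.25 tilt [-0.e+00  5.e-04 -1.e+00] F [-0.08 -0.84  1.57] T [-0.15  0.06  0.04] w 0.27 j [-0.11 -0.1   1.98  0.    1.26 -0.23] UNITS [-0.011 -0.017  0.005]
```

Emit:
drive_tool(
  commands="10 0 0 0.02 0; 10 0.1 0 0 0; 10 0.2 0 0 0; 10 0.3 0 0 0; 10 0.3 0 0 0; 10 0.3 0 0 0; 10 0.1 0 0 0; 10 0 0 0 0",
)

```text
time: 14.5
tool_pos: [0.5078, 0.0581, 0.1071]
tool_rot: [-0.0, 0.661, 0.751, -0.0]
contact_force: [-3.9, -0.7, 6.6]
gripper_width: 0.272
```

```bash
python3 -c "
from h import *
to((.5131,.0191,.107))"
```

```text
t 14.5 pos [0.5078 0.0581 0.1071] yaw_y 7.27 tilt [ 4.e-04 -6.e-04 -1.e+00] F [-3.86 -0.72  6.6 ] T [-0.08  0.62 -0.02] w 0.272 j [-0.03 -0.11  1.99  0.    1.27 -0.16] UNITS [-1.313  0.012  0.004]
```

Emit:
drive_tool(
  commands="10 0 -0.03 0 0; 10 0.1 0 0 0; 10 0.2 0 0 0; 10 0.3 -0.01 0 0; 10 0.3 -0.01 0 0; 10 0.3 -0.01 0 0; 10 0.1 0 0 0; 10 0 0 0 0",
)

```text
time: 15.5
tool_pos: [0.5022, 0.097, 0.1072]
tool_rot: [0.001, 0.661, 0.75, 0.001]
contact_force: [1.3, 0.6, 5.7]
gripper_width: 0.272
```

```bash
python3 -c "
from h import *
to((.5131,.0191,.107))
s=cv2.cvtColor(manip.grab_frame('scene'),4)
cv2.imwrite('pics/sl.png',crop('s',s,222,150,130,90,6))"
```

```text
t 15.5 pos [0.5022 0.097  0.1072] yaw_y 7.26 tilt [ 7.0e-04  2.8e-03 -1.0e+00] F [1.29 0.64 5.68] T [ 0.06 -0.15  0.  ] w 0.272 j [ 0.04 -0.11  1.99  0.    1.26 -0.08] UNITS [-2.621  0.033  0.003]
```

View pics/sl.png

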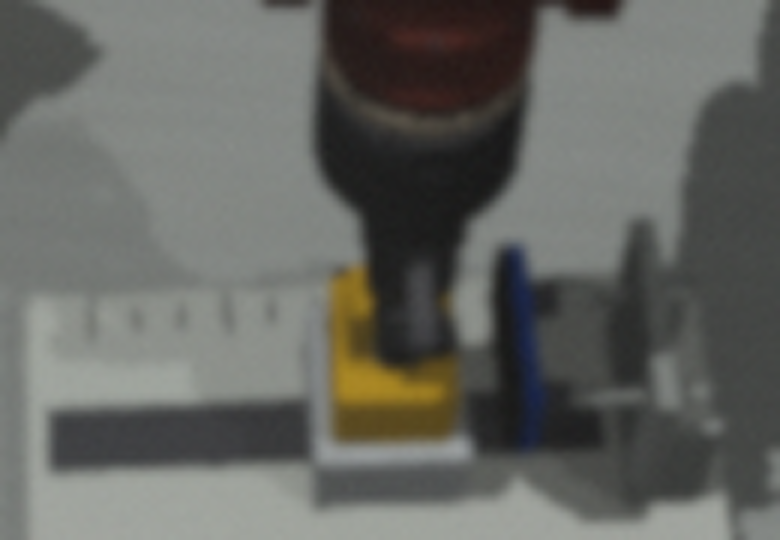

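Emit:
drive_tool(
  commands="10 0.1 0 0 0; 10 0.15 -0.005 0 0; 10 0.15 -0.005 0 0; 10 0.1 0 0 0; 10 0.05 0 0 0; 10 0 0 0 0; 10 0 0 0 0; 10 0 0 0 0",
)

```text
time: 16.55
tool_pos: [0.4999, 0.113, 0.1072]
tool_rot: [0.001, 0.661, 0.75, 0.001]
contact_force: [1.6, 0.8, 5.8]
gripper_width: 0.27
```

Emit:
drive_tool(
  commands="10 0.05 0 0 0; 10 0.05 0 0 0; 10 0.05 0 0 0; 10 0.05 0 0 0; 10 0 0 0 0; 10 0 0 0 0; 10 0 0 0 0; 10 0 0 0 0",
)

```text
time: 17.55
tool_pos: [0.4992, 0.1184, 0.1071]
tool_rot: [0.001, 0.661, 0.75, 0.001]
contact_force: [1.8, -2.7, 5.9]
gripper_width: 0.269
```

```bash
python3 -c "
from h import *
to((.5131,.0191,.107))
F=[]
for i in range(6):
    manip.grab_frame('top');F.append(manip.state()['contact_force'])
print(np.mean(F,0),np.std(F,0))"
```

```text
t 17.55 pos [0.4992 0.1184 0.1071] yaw_y 7.26 tilt [-8.0e-04  2.8e-03 -1.0e+00] F [ 1.82 -2.7   5.9 ] T [-0.34 -0.23  0.04] w 0.269 j [ 0.09 -0.11  1.98 -0.    1.26 -0.04] UNITS [-3.342  0.042  0.007]
[ 2.59219193 -2.30813988  5.83089527] [0.33225931 0.25793707 0.55754868]
```

Emit:
drive_tool(
  commands="10 0.05 0 0 0; 10 0.05 0 0 0; 10 0.05 0 0 0; 10 0.05 0 0 0; 10 0 0 0 0; 10 0 0 0 0; 10 0 0 0 0; 10 0 0 0 0",
)

```text
time: 18.85
tool_pos: [0.4986, 0.1233, 0.1072]
tool_rot: [0.002, 0.661, 0.751, -0.0]
contact_force: [2.8, -6.0, 5.3]
gripper_width: 0.272
```

```bash
cat > m.py <<'E'
from h import *
F=[];T=[];P=[]
for i in range(6):
    manip.grab_frame('top');s=manip.state();F.append(s['contact_force']);T.append(s['ft_torque']);P.append(s['tool_pos'])
M=rot(s['tool_rot']).as_matrix()
print('tool F',(np.mean(F,0)@M).round(2),'T',np.mean(T,0).round(2),np.mean(P,0).round(4),s['time'],'d',(M.T@(np.mean(P,0)-[.5131,.0191,.107])*1000).round(1))
E
python3 m.py
```

```text
tool F [-6.32  1.26 -5.78] T [-1.01 -0.28  0.13] [0.4986 0.1233 0.1072] 19.15 d [105.2  -1.2  -0.6]
```

Emit:
drive_tool(
  commands="10 0.06 0 0 0; 10 0.06 0 0 0; 10 0.06 0 0 0; 10 0.06 0 0 0; 10 0.06 0 0 0; 10 0 0 0 0; 10 0 0 0 0; 10 0 0 0 0",
)

```text
time: 20.15
tool_pos: [0.4976, 0.1306, 0.1074]
tool_rot: [0.004, 0.661, 0.751, -0.002]
contact_force: [2.7, -11.3, 6.0]
gripper_width: 0.273
```

```bash
python3 m.py; python3 -c "
from h import *
s=cv2.cvtColor(manip.grab_frame('scene'),4)
cv2.imwrite('pics/end.png',crop('s',s,222,150,130,90,6))"
```

```text
tool F [-11.85   0.7   -6.93] T [-1.99 -0.25  0.25] [0.4976 0.1306 0.1073] 20.45 d [112.5  -1.2  -1.2]
```

View pics/end.png

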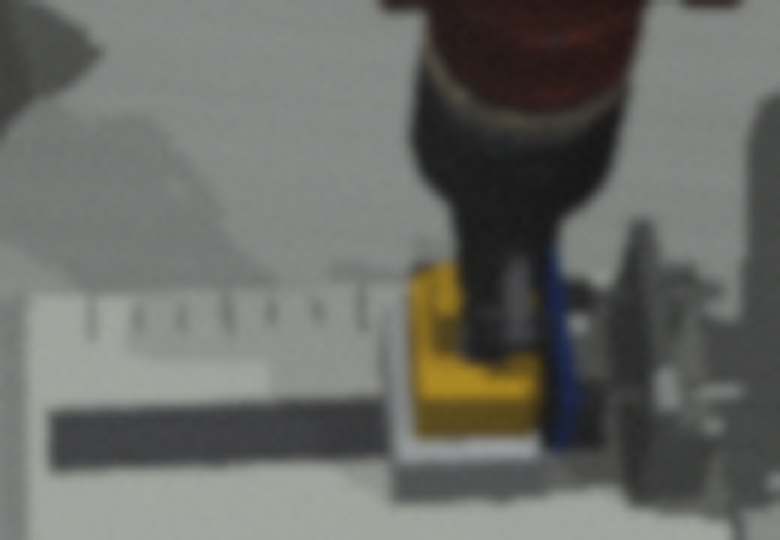

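Emit:
drive_tool(
  commands="10 0.04 0 0 0; 10 0 0 0 0; 10 0 0 0 0; 10 0 0 0 0; 10 0 0 0 0; 10 0 0 0 0; 10 0 0 0 0; 10 0 0 0 0",
)

```text
time: 21.5
tool_pos: [0.4975, 0.1315, 0.1074]
tool_rot: [0.004, 0.661, 0.751, -0.002]
contact_force: [1.5, -12.4, 7.3]
gripper_width: 0.276
```

```bash
python3 m.py; python3 -c "
from h import *
to((0,0,0));manip.job_done()"
```

```text
tool F [-13.24   0.77  -6.68] T [-2.21 -0.28  0.29] [0.4975 0.1314 0.1074] 21.8 d [113.4  -1.2  -1.3]
t 21.8 pos [0.4975 0.1314 0.1073] yaw_y 7.31 tilt [-0.0081  0.0022 -1.    ] F [  2.89 -13.27   6.34] T [-2.22 -0.25  0.31] w 0.271 j [ 0.12 -0.1   1.98 -0.01  1.26 -0.01] UNITS [ -2.207 -17.014   3.559]
the job is handed in; nothing more can be done
```

I took the yellow block from the rack and plugged it into the carriage. I then slid it along the rail onto the sprung pad and handed the job in at 21.8 s, still gripping and pressing. No verdict was reported.

**Last checks**
- **Push:** the wrist measured 13.2 N along the guide. Taking off up to 1.5 N of carriage drag leaves about 12–13 N on the pad. The force rose at about 0.75 N per mm, close to the pad's stated 0.8, and no reading passed 14 N.
- **Seating:** the tool height is 107.4 mm, against 107 mm expected for fully home. The arm also presses down with about 9 N, allowing for the block's weight. The tool tilts about 0.5°, under the 4° limit. The last scene picture, taken just before the final 1 mm nudge, shows the shoulder on the carriage and the block's face against the pad.
- **Grip:** the opening reads about 23 mm on the 24 mm tang, so the fingers are holding it.

**Disagreements**
- The two cameras differed by about 4 mm on where the block stood in the rack. The grip worked anyway.
- A side force of about 4 N built up mid-slide because my estimate of the rail direction was slightly off. A sideways shift of about 1 mm and small trims while sliding brought it below 2 N.

I never saw contact with the red block, bowl, knife or tin, but I did not measure their positions again at the end.

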